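# Unlock the pantry collection box with its T-key

## Task

Unlock the grey collection box: lift the key with the straight T-bar handle out of the wooden rack, push its flat blade fully home in the slot of the lock on the box's top, and turn it clockwise (seen from above) until it stops, about a fifth of a turn. Leave the key standing in the turned lock and let go of it; leave the disc-handled key alone in the rack.

Things in the scene. Friction and masses are not known exactly. Their poses are not given: they have to be found in the camera images.
- t_key: Right key, steel, 130-250 g, upright, hanging by its collar in one of 2 holes (32 mm, 110 mm apart) of a fixed wooden rack 60 mm high. Origin: centre of blade's lower end, starts 30 mm above table; z up. Blade 26 (x) by 8 mm (y), z 0-30 mm; collar dia 40, z 30-35; stem dia 14, z 35-60; T-bar handle 64 along x, 14 thick (y), z 60-76. A half turn about z looks and fits the same.
- disc_key: Wrong key, upright in the rack's other hole: plain steel, same collar and stem, but an 18 mm square shank that does not fit the lock, and a flat round disc handle of 46 mm diameter, lying level, z 60-76 mm. Origin: centre of the shank's lower end; z up.
- keyway (a point): Centre of the slot's mouth in the round steel lock core, mid-top of the fixed grey steel box (220x200 mm, 120 high). z up, 122 mm above table; x along the slot; turns with the core. Slot 30 (x) by 13 mm (y), 32 deep, 2 mm chamfer. Seated, the key's collar rests on the core, key origin 30 mm below this point. A fixed ring, about 50 mm inside, 72 outside diameter, stands 2 mm above the core.
- latch (a joint): Angle of the lock core in rad: 0 fully locked, 1.25 the unlocked stop; grows as the core turns clockwise seen from above. Starts between 0 and 0.2. It turns against light friction (about 0.1 N m) and stays where it is left. The key has up to 0.2 rad of play in the slot.

How it is judged:
By the outcome, as a careful person would: the job done as asked, in the order asked, and still so for the second after the job is handed in, with the robot touching nothing.
It also fails if it takes over 48 s, if anything falls off the work surface, if the arm or the gripper's body presses on something with over 40 N, if the wrist force passes 120 N, or if a joint passes its speed limit or range.

## Robot

A 7-joint arm with a two-finger parallel gripper is mounted at the origin on the work surface. World frame = base frame: x ahead of the robot, y to its left, z up, the work surface at z = 0. Lengths are in mm, angles in degrees, forces in N, time in s.
With the tool pointing down it reaches from about 425 to 950 mm from the base axis. Payload 4.7 kg.
Tool frame: the origin (TCP) lies midway between the tips of the shut fingers; the grasp point (between the pads) lies 19 mm behind it; z points along the fingers, y is the line along which they close (so a half turn about z gives the same grasp; the last joint's range is limited). The gripper opens to 87 mm and grips with 3 to 60 N. Pads are 19 mm wide; open, the fingers measure 117 mm over their backs; the gripper's body (75 mm by 190 mm) begins 51 mm behind the grasp point.
Start: joints at [69.391, 26.849, -2.785, 87.806, 1.381, 65.374, -4.715], TCP at [219.287, -638.406, 222.573] pointing down, gripper open.
Joint ranges: [-148.3, 148.3], [-19.14, 114.17], [-79.39, 73.82], [5.75, 140.21], [-59.74, 239.74], [12.07, 113.84], [-152.46, 152.46]. Speed limits (degrees/s): [147.25, 147.25, 180, 180, 180, 180, 180].

## Interface

Orientations are given as a 3x3 rotation matrix whose columns are the frame's x, y, z axes.
In Python, from plant import ctrl, grab_frame, job gives the robot as it stands. The module is installed in compiled form; this text tells all that it offers.
- The arm moves only by the tool servo_tool, never from a script. Its argument "rows" is a list of rows, each a list of 5 numbers: the shift along the tool's x, y, z each as a share of 3 cm, from -1 to 1, then the turn about the tool's z as a share of 8 degrees, from -1 to 1, then the closure, from -1 (fully open) to 1 (shut). In form: [[x, y, z, yaw, hand], ...]. A call has 1 to 5 rows; each row shifts and turns the commanded pose from where the row before left it, along the tool's axes as they then stand; what a row does not reach is not made up. A row lasts 1/8 s, in which the tool goes at most 62.5 mm and 10.7 degrees, less where a joint would pass 70% of its speed; a pose out of reach is approached as far as the arm can. A call with a number of a shift or a turn outside -1 to 1 is refused whole. A call with a gripper value outside its range is refused whole. The fingers move at their own pace and stop on an object; the grip force is fixed at half the most. Time passes only in rows, so rows that do not move let the fingers close. It gives the time, the measured TCP pose, the force, the opening and the grip force at its end, in the units of the state.
- ctrl.observe(): the state, without advancing time (a new reading comes with each control period).
- grab_frame(name): name is "side" or "top" or "wrist"; returns a dict with "image" (400x640x3 uint8, red, green, blue), "depth" (400x640 float32, mm along the optical axis (not along the pixel's ray), 0 where there is no reading), "mtx" (3x3 intrinsics, pixels), "R" (3x3) and "t" (3): a world point X has camera coordinates R X + t. Camera axes: x right, y down, z forward; pixel columns grow to the right and rows downward; lengths in mm; the calibration is good to about 2 mm. A picture is of the moment at which its call begins.
- job.hand_in(): hands the job in; it is judged then, once.
The state is a dict: "clock": time; "qpos": joint angles; "qd": joint speeds; "tau": joint torques, N m; "tcp_pos": TCP position; "tcp_rot": TCP orientation; "ft_force": force on the tool from outside, world axes, zero at the start; "wrist_torque": the same for the moment, N m; "finger_gap": finger opening in mm; "finger_force": force on a finger pad.
Only numpy, scipy, OpenCV 4.12 (cv2) and the standard library are available. Lean on these libraries where they do the work, as an engineer would, in place of code of your own. Each camera call takes 0.05 s, during which the arm holds its last target. There are 200 camera calls.

## Working session

There is one attempt and no reset: what is moved stays moved. The work goes in short steps, Python scripts to look and compute and a tool call to move; the robot and the scene stay as the last step left them, time stands still between calls to the robot, and variables do not carry over. Pictures are saved under pics/ and viewed, at most 10 in all, crops included, and the job is handed in when it is done.

Besides the shell and the picture viewer there is one more tool, called after "Call:" by a JSON object that holds its "fn" and its "kwargs", one argument or row to a line. servo_tool: Moves the arm, as the interface text tells. Its arguments: {"type":"object","properties":{"rows":{"type":"array","items":{"type":"array","items":{"type":"number","minimum":-1,"maximum":1}}}},"required":["rows"]}

```bash
mkdir -p pics; python3 - <<'E'
from plant import ctrl, grab_frame
import cv2,numpy as np
s=ctrl.observe();print(s['clock'],s['tcp_pos'],np.round(s['tcp_rot'],3).tolist(),s['finger_gap'],s['ft_force'])
for n in('top','side'):
    f=grab_frame(n);np.savez(f'{n}0.npz',**f);cv2.imwrite(f'pics/{n}0.png',f['image'][...,::-1]);print(n,(-f['R'].T@f['t']).round(),f['mtx'].round(1).tolist(),f['R'].round(2).tolist())
E
```

```text
0.0 [ 219.03214135 -637.83730372  221.49064004] [[0.946, 0.325, -0.001], [0.325, -0.946, 0.002], [-0.0, -0.002, -1.0]] 87.14741769246292 [ 0.03435804  0.84873962 -0.63469256]
top [ 442.    6. 1062.] [[428.0, 0.0, 311.9], [0.0, 428.0, 201.9], [0.0, 0.0, 1.0]] [[-0.01, -1.0, -0.02], [-0.99, 0.01, -0.11], [0.11, 0.02, -0.99]]
side [121. 523. 751.] [[387.5, 0.0, 324.3], [0.0, 387.5, 195.2], [0.0, 0.0, 1.0]] [[-0.78, -0.63, -0.01], [-0.43, 0.54, -0.73], [0.46, -0.56, -0.68]]
```

View pics/top0.png

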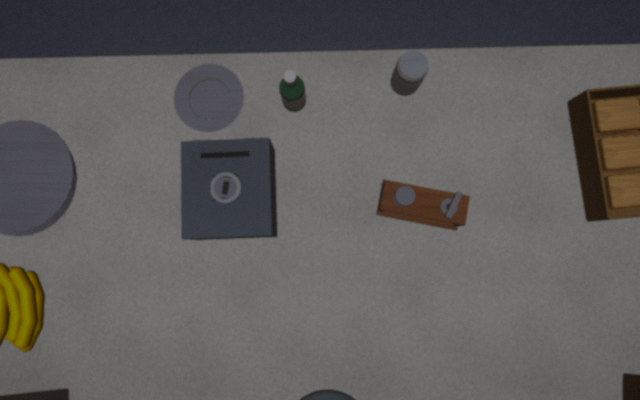

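View pics/side0.png

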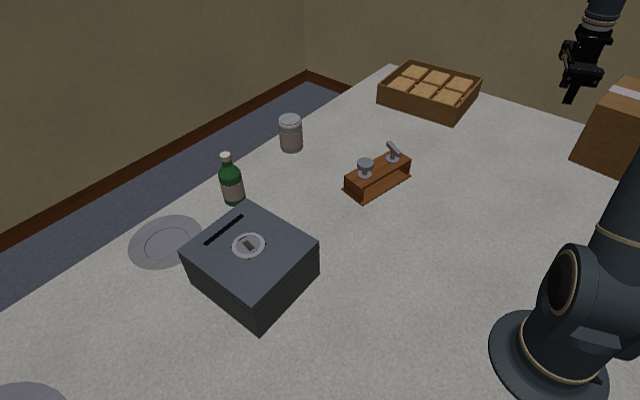

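The top view shows the T-key at about (454,205), the disc key at (405,196) and the lock at (225,187), with its slot near the image vertical. Next I'll measure these.

```bash
cat > h.py <<'E'
import numpy as np,cv2
def ray(f,uv,z):
    uv=np.asarray(uv,float).reshape(-1,2)
    d=np.c_[uv,np.ones(len(uv))]@np.linalg.inv(f['mtx']).T@f['R']
    c=-f['R'].T@f['t']
    return c+d*((z-c[2])/d[:,2])[:,None]
def cloud(f):
    v,u=np.mgrid[:400,:640]
    p=np.stack([u,v,np.ones_like(u)],-1)@np.linalg.inv(f['mtx']).T*f['depth'][...,None]
    return (p-f['t'])@f['R']
def blob(f,m,z):
    v,u=np.nonzero(m);P=ray(f,np.c_[u,v],z)[:,:2]
    c,(w,h),a=cv2.minAreaRect(P.astype(np.float32))
    ev,E=np.linalg.eigh(np.cov((P-P.mean(0)).T));a=np.degrees(np.arctan2(E[1,1],E[0,1]))%180
    return dict(n=len(P),mean=P.mean(0).round(1),c=np.round(c,1),wh=(round(w),round(h)),ax=a.round(1))
E
python3 - <<'E'
from h import *
f=dict(np.load('top0.npz'))
W=cloud(f);I=f['image'].astype(int)
m=np.zeros((400,640),bool);m[180:235,430:475]=1
print('T',blob(f,m&(W[...,2]>88),106))
m[:]=0;m[160:215,200:255]=1
g=I.max(-1);print('lock z',np.median(W[187,225:226,2]));print(g[170:206,206:246:1][::2,::2])
crop=np.hstack([cv2.resize(f['image'][160:215,195:255],None,fx=6,fy=6,interpolation=2),cv2.resize(f['image'][175:230,420:480],None,fx=6,fy=6,interpolation=2)])
cv2.imwrite('pics/crop0.png',crop[...,::-1])
E
```

```text
T {'n': 216, 'mean': array([ 534.4, -285.2]), 'c': array([ 533.2, -283. ]), 'wh': (83, 81), 'ax': np.float64(151.7)}
lock z 103.60899736924829
[[ 67  66  63  66  65  64  67  69  65  65  64  66  63  63  68  65  66  66
   69  69]
 [ 65  64  65  66  66  64  65  74  84  87  84  85  76  70  63  69  68  68
   66  65]
 [ 64  66  66  67  65  72  89 102 103 102 101 104 101  94  70  56  66  67
   67  68]
 [ 65  65  66  59  65  94 103  97  91  77  74  81  97 102 102  70  60  67
   67  69]
 [ 64  67  68  74  99 105  94  89  87  82  83  78  78  95 105 102  74  68
   66  68]
 [ 66  66  68  93 104  99  88  87  85  68  75  77  84  89  99 108  94  66
   65  68]
 [ 65  65  76 103 100  89  88  86  77  46  40  46  79  87  89 105 105  75
   67  66]
 [ 67  66  84 104  93  86  86  88  74  42  37  53  83  89  89 100 107  83
   68  65]
 [ 67  66  88 101  92  89  87  84  66  38  39  55  83  86  86  95 108  89
   65  67]
 [ 69  65  80 105  95  88  88  84  60  38  38  61  88  87  90  96 106  90
   68  67]
 [ 66  68  90 104  94  86  86  83  56  40  41  71  87  89  88 103 108  83
   65  68]
 [ 67  67  82 102  98  92  89  79  50  37  43  74  90  90  91 106 105  77
   67  67]
 [ 68  69  73  98 107  94  90  85  68  63  62  81  89  91 100 111  96  69
   67  67]
 [ 65  67  65  82 103 101  96  85  81  83  83  87  89 100 105 101  72  67
   69  70]
 [ 65  68  67  69  83 101 103  89  75  71  79  93 105 105 101  68  58  65
   68  68]
 [ 68  66  64  65  58  84  98 105 104 104 101 105 100  90  72  63  66  67
   65  67]
 [ 70  70  69  67  69  72  70  81  88  91  94  85  73  65  65  67  68  66
   63  67]
 [ 68  69  67  69  66  69  68  70  72  70  69  64  65  67  65  67  67  67
   69  69]]
```

View pics/crop0.png

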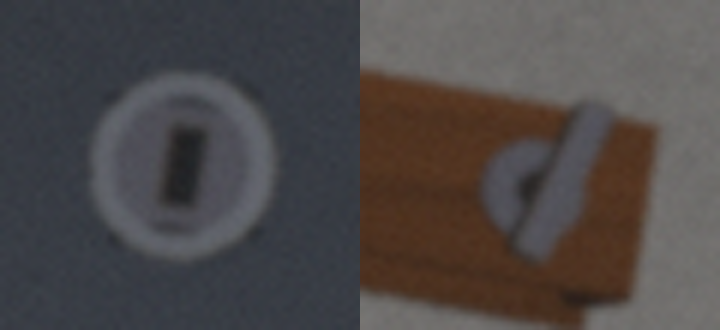

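The crop shows the T-bar running from about (460,192.5) to (448.3,217.5). The slot is centred at (225.3,187.5) and runs from (226.3,180.8) to (224.5,194.5).

```bash
python3 - <<'E'
from h import *
from plant import ctrl
f=dict(np.load('top0.npz'))
a,b=ray(f,[(460.3,192),(448,217.5)],105)[:,:2]
print('T',(a+b)/2,np.linalg.norm(a-b),np.degrees(np.arctan2(*(a-b)[::-1])))
r=ray(f,[(225.2,187.6)],124)
a,b=ray(f,[(226.3,180.5),(224.3,194.5)],122)[:,:2]
print('slot',r,(a+b)/2,np.linalg.norm(a-b),np.degrees(np.arctan2(*(a-b)[::-1])))
# colour mask version
I=f['image'].astype(int);m=np.zeros((400,640),bool);m[170:205,206:246]=1
d=(I.max(-1)<60)&m;d[:181]=0;d[196:]=0;d[:,:218]=0;d[:,234:]=0;print('slotmask',blob(f,d,122))
s=ctrl.observe();print(s['qpos'],np.degrees(np.arctan2(s['tcp_rot'][1,0],s['tcp_rot'][0,0])))
E
```

```text
T [ 533.60051408 -288.85446506] 64.06664169846022 -27.79790739858069
slot [[577.40151383 220.09355805 124.        ]] [577.93760482 220.32563416] 31.693448701345922 -7.586963857871123
slotmask {'n': 73, 'mean': array([578.7, 220.9]), 'c': array([578.9, 220.7]), 'wh': (13, 28), 'ax': np.float64(170.6)}
[69.39063875 26.89248564 -2.78560937 87.86635845  1.38027647 65.3749986
 -4.71389076] 18.957658850333043
```

Call:
{"fn": "servo_tool", "kwargs": {
  "rows": [
    [0.98,-0.54,0,0,-1],
    [0.98,-0.54,0,0,-1],
    [0.98,-0.54,0,0,-1],
    [0.98,-0.54,0,0,-1],
    [0.98,-0.54,0,0,-1]
  ]
}}

```text
clock: 0.72
tcp_pos: [332.5, -512.9, 222.1]
tcp_rot: [[0.946, 0.325, -0.0], [0.325, -0.946, 0.001], [-0.0, -0.001, -1.0]]
ft_force: [-0.4, -0.5, 0.8]
finger_gap: 87.3
finger_force: 0.0
```

Call:
{"fn": "servo_tool", "kwargs": {
  "rows": [
    [0.98,-0.54,0,0,-1],
    [0.98,-0.54,0,0,-1],
    [0.98,-0.54,0,0,-1],
    [0.98,-0.54,0,0,-1],
    [0.98,-0.54,0,0,-1]
  ]
}}

```text
clock: 1.35
tcp_pos: [445.1, -388.7, 222.1]
tcp_rot: [[0.946, 0.325, -0.001], [0.325, -0.946, 0.0], [-0.0, -0.001, -1.0]]
ft_force: [-0.1, -0.3, 0.8]
finger_gap: 86.7
finger_force: 0.0
```

Call:
{"fn": "servo_tool", "kwargs": {
  "rows": [
    [0.98,-0.54,0,0,-1],
    [0.98,-0.54,0,0,-1],
    [0.98,-0.54,0,0,-1],
    [0.98,-0.54,0,0,-1],
    [0,0,0,-1,-1]
  ]
}}

```text
clock: 1.98
tcp_pos: [537.0, -286.4, 222.1]
tcp_rot: [[0.887, 0.462, 0.0], [0.462, -0.887, 0.002], [0.001, -0.001, -1.0]]
ft_force: [-1.4, 0.1, -1.1]
finger_gap: 86.9
finger_force: 0.0
```

```bash
python3 -c "
from plant import ctrl;import numpy as np
s=ctrl.observe();print(s['clock'],s['tcp_pos'],s['qpos'],np.degrees(np.arctan2(s['tcp_rot'][1,0],s['tcp_rot'][0,0])))"
```

```text
1.975 [ 536.9521712  -286.42412238  222.13542065] [ 34.65527139  21.40888552 -13.83730345  96.75371362   5.52553231
  62.53517372 -43.30246163] 27.514333626394354
```

Call:
{"fn": "servo_tool", "kwargs": {
  "rows": [
    [0,0,0.1,-1,-1],
    [0,0,0.1,-1,-1],
    [0,0,0.1,-1,-1],
    [0,0,0.1,-1,-1],
    [0,0,0.1,-1,-1]
  ]
}}

```text
clock: 2.6
tcp_pos: [534.5, -290.1, 207.0]
tcp_rot: [[0.387, 0.922, -0.001], [0.922, -0.387, 0.0], [0.0, -0.001, -1.0]]
ft_force: [0.7, 0.4, 0.4]
finger_gap: 87.0
finger_force: 0.0
```

Call:
{"fn": "servo_tool", "kwargs": {
  "rows": [
    [0,0,0.1,-1,-1],
    [0,0,0.1,-1,-1],
    [0,0,0.1,-1,-1],
    [0,0,0.1,-1,-1],
    [0,0,0.1,-1,-1]
  ]
}}

```text
clock: 3.22
tcp_pos: [534.5, -290.2, 192.0]
tcp_rot: [[-0.296, 0.955, -0.001], [0.955, 0.296, 0.0], [0.001, -0.001, -1.0]]
ft_force: [-0.3, -0.1, -0.5]
finger_gap: 87.1
finger_force: 0.0
```

Call:
{"fn": "servo_tool", "kwargs": {
  "rows": [
    [0,0,0.1,-1,-1],
    [0,0,0.1,-1,-1],
    [0,0,0.1,-1,-1],
    [0,0,0.1,-1,-1],
    [0,0,0.1,-0.5,-1]
  ]
}}

```text
clock: 3.85
tcp_pos: [534.5, -290.2, 176.9]
tcp_rot: [[-0.8, 0.6, -0.001], [0.6, 0.8, 0.001], [0.001, -0.0, -1.0]]
ft_force: [-0.4, 0.4, 0.3]
finger_gap: 87.1
finger_force: 0.0
```

```bash
python3 - <<'E'
from plant import ctrl,grab_frame
from h import *
s=ctrl.observe();print(s['clock'],s['tcp_pos'],s['qpos'],np.degrees(np.arctan2(s['tcp_rot'][1,0],s['tcp_rot'][0,0])))
f=grab_frame('wrist');np.savez('w1.npz',**f);cv2.imwrite('pics/w1.png',f['image'][...,::-1]);print(-f['R'].T@f['t'])
W=cloud(f);m=(abs(W[...,2]-106)<7)&(np.hypot(W[...,0]-534,W[...,1]+289)<50);print(blob(f,m,106))
E
```

```text
3.85 [ 534.49048517 -290.2447281   176.94177522] [ 51.91103482  27.73631347 -37.43951994  98.57207856  19.00705808
  60.22547954  61.16100781] 143.09680143937797
[ 475.73987762 -244.43880682  338.94586063]
{'n': 1086, 'mean': array([ 532.8, -287.1]), 'c': array([ 533.7, -287.6]), 'wh': (14, 64), 'ax': np.float64(152.1)}
```

View pics/w1.png

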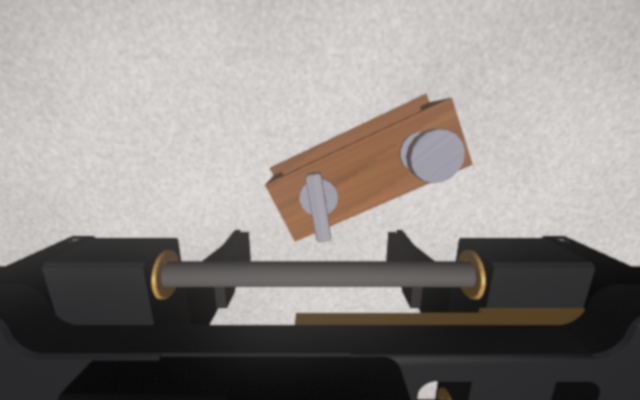

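The wrist view shows the T-bar at about (318,207), between the fingers. The depth mask puts it at (533.5,-287.5) with a bar axis of 152°, so I'll align, descend and grip.

Call:
{"fn": "servo_tool", "kwargs": {
  "rows": [
    [0,0,0,-0.56,-1],
    [0,0,0,-0.56,-1],
    [0.07,0.06,0.8,0,-1],
    [0,0,0.8,0,-1],
    [0,0,0.8,0,-1]
  ]
}}

```text
clock: 4.53
tcp_pos: [533.6, -287.7, 104.6]
tcp_rot: [[-0.882, 0.472, -0.0], [0.472, 0.882, -0.0], [0.0, -0.0, -1.0]]
ft_force: [0.8, -0.1, 0.8]
finger_gap: 87.2
finger_force: 0.0
```

Call:
{"fn": "servo_tool", "kwargs": {
  "rows": [
    [0,0,0.6,0,-1],
    [0,0,0.3,0,-1],
    [0,0,0,0,1],
    [0,0,0,0,1],
    [0,0,0,0,1]
  ]
}}

```text
clock: 5.15
tcp_pos: [534.4, -287.9, 79.4]
tcp_rot: [[-0.882, 0.471, 0.001], [0.471, 0.882, -0.001], [-0.002, -0.0, -1.0]]
ft_force: [0.6, 0.3, -0.3]
finger_gap: 64.7
finger_force: 0.0
```

Call:
{"fn": "servo_tool", "kwargs": {
  "rows": [
    [0,0,0,0,1],
    [0,0,0,0,1],
    [0,0,0,0,1],
    [0,0,0,0,1]
  ]
}}

```text
clock: 5.65
tcp_pos: [533.9, -287.6, 78.6]
tcp_rot: [[-0.882, 0.471, 0.0], [0.471, 0.882, -0.0], [-0.0, -0.0, -1.0]]
ft_force: [-0.2, 0.5, 0.0]
finger_gap: 25.3
finger_force: 0.0
```

Call:
{"fn": "servo_tool", "kwargs": {
  "rows": [
    [0,0,0,0,1],
    [0,0,0,0,1],
    [0,0,0,0,1],
    [0,0,0,0,1],
    [0,0,0,0,1]
  ]
}}

```text
clock: 6.28
tcp_pos: [533.8, -287.8, 78.5]
tcp_rot: [[-0.882, 0.471, -0.0], [0.471, 0.882, -0.0], [0.0, -0.0, -1.0]]
ft_force: [-0.3, -1.3, 1.0]
finger_gap: 13.4
finger_force: 30.0
```

Call:
{"fn": "servo_tool", "kwargs": {
  "rows": [
    [0,0,-0.3,0,1],
    [0,0,-0.6,0,1],
    [0,0,-0.8,0,1],
    [0,0,-0.8,0,1],
    [0,0,-0.8,0,1]
  ]
}}

```text
clock: 6.9
tcp_pos: [534.3, -287.3, 179.7]
tcp_rot: [[-0.882, 0.47, 0.001], [0.47, 0.882, -0.0], [-0.001, 0.0, -1.0]]
ft_force: [-0.0, 0.4, -1.2]
finger_gap: 13.9
finger_force: 30.0
```

```bash
python3 - <<'E'
from plant import ctrl,grab_frame
from h import *
s=ctrl.observe();print(s['clock'],s['tcp_pos'],s['finger_gap'],s['finger_force'],s['ft_force'])
f=grab_frame('side');cv2.imwrite('pics/s2.png',cv2.resize(f['image'][60:230,310:470],None,fx=3,fy=3)[...,::-1])
E
```

```text
6.9 [ 534.25101564 -287.29850523  179.72751414] 13.857796068742545 29.99734246172011 [-0.04906282  0.35020335 -1.22082432]
```

View pics/s2.png

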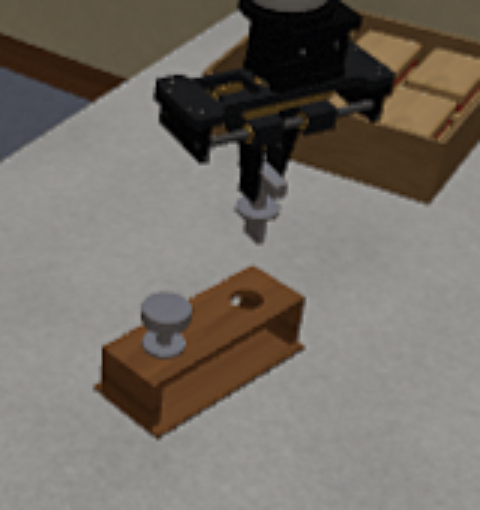

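The side view shows the T-key upright in the fingers, clear of the rack, with the disc key untouched. I'll travel to the box.

Call:
{"fn": "servo_tool", "kwargs": {
  "rows": [
    [0,0,-0.7,0,1],
    [0.2,0.5,-0.7,0,1],
    [0.42,0.98,0,0,1],
    [0.42,0.98,0,0,1],
    [0.42,0.98,0,0,1]
  ]
}}

```text
clock: 7.58
tcp_pos: [544.1, -173.2, 220.5]
tcp_rot: [[-0.883, 0.469, 0.001], [0.469, 0.883, 0.0], [-0.001, 0.001, -1.0]]
ft_force: [-0.0, -0.9, -3.1]
finger_gap: 13.6
finger_force: 30.0
```

Call:
{"fn": "servo_tool", "kwargs": {
  "rows": [
    [0.42,0.98,0,0,1],
    [0.42,0.98,0,0,1],
    [0.42,0.98,0,0,1],
    [0.42,0.98,0,0,1],
    [0.42,0.98,0,0,1]
  ]
}}

```text
clock: 8.2
tcp_pos: [557.1, -13.9, 220.4]
tcp_rot: [[-0.883, 0.469, 0.001], [0.469, 0.883, 0.0], [-0.001, 0.001, -1.0]]
ft_force: [0.3, -0.3, -1.6]
finger_gap: 13.8
finger_force: 30.0
```

Call:
{"fn": "servo_tool", "kwargs": {
  "rows": [
    [0.42,0.98,0,0,1],
    [0.42,0.98,0,0,1],
    [0.42,0.98,0,0,1],
    [0.42,0.98,0,0,1],
    [0.2,0.5,0,0,1]
  ]
}}

```text
clock: 8.82
tcp_pos: [569.3, 130.4, 220.4]
tcp_rot: [[-0.884, 0.467, 0.001], [0.467, 0.884, 0.001], [-0.0, 0.001, -1.0]]
ft_force: [0.4, 0.2, -2.2]
finger_gap: 13.7
finger_force: 30.0
```

Call:
{"fn": "servo_tool", "kwargs": {
  "rows": [
    [0,0,0,-0.8,1],
    [0,0,0,-0.8,1],
    [0,0,0,-0.8,1],
    [0,0,0,0,1]
  ]
}}

```text
clock: 9.32
tcp_pos: [570.0, 126.7, 219.7]
tcp_rot: [[-0.988, 0.156, -0.0], [0.156, 0.988, -0.0], [0.0, -0.0, -1.0]]
ft_force: [-0.9, 0.4, -1.5]
finger_gap: 13.7
finger_force: 30.0
```

```bash
python3 - <<'E'
from plant import ctrl,grab_frame
from h import *
s=ctrl.observe();print(s['clock'],s['tcp_pos'],s['qpos'],s['finger_gap'],s['ft_force'],np.degrees(np.arctan2(s['tcp_rot'][1,0],s['tcp_rot'][0,0])))
f=grab_frame('wrist');np.savez('w3.npz',**f);cv2.imwrite('pics/w3.png',f['image'][...,::-1])
E
```

```text
9.325 [570.0044187  126.69117235 219.6863484 ] [ 20.60667781  26.40557547 -50.43738869  98.75803727  22.15874231
  65.40785087  44.68905862] 13.735768288392823 [-0.8506157   0.38683535 -1.5251435 ] 171.01631446287098
```

View pics/w3.png

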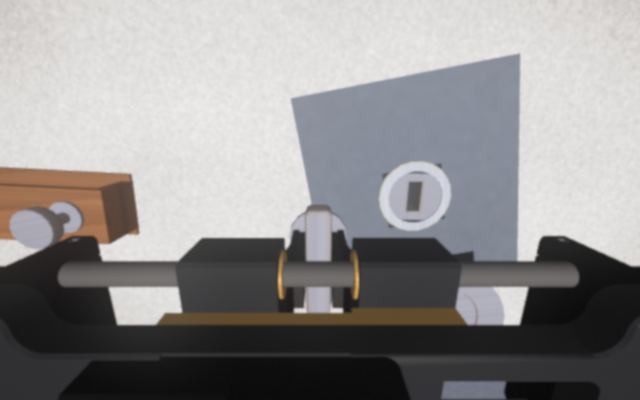

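The wrist view shows the slot at about (414,196), and the held T-bar's near end at (318,207), vertical in the image. Measure both.

```bash
python3 - <<'E'
from h import *
f=dict(np.load('w3.npz'));I=f['image'].astype(int);g=I.max(-1)
m=np.zeros((400,640),bool);m[172:222,398:432]=1
print(np.median(g[172:222,398:432]),g[196,396:434:2])
n,l,st,_=cv2.connectedComponentsWithStats((m&(g<125)).astype(np.uint8))
k=l[196,414];print(st[k]);print('slot',blob(f,l==k,122))
r=np.zeros_like(m);r[155:236,372:458]=1
n,l2,st,c=cv2.connectedComponentsWithStats((r&(g>190)).astype(np.uint8));k=1+st[1:,4].argmax();print('ring',st[k],ray(f,[(st[k,0]+st[k,2]/2-.5,st[k,1]+st[k,3]/2-.5)],124))
R=np.array([[-.988,.156],[.156,.988]]);p=np.array([570.0,126.7])
z=219.7+27.5
for v in (210,215,225,235): print(v,g[v,296:344:2])
t=ray(f,[(318.5,205.5),(306.5,225),(331,225),(306,245),(331,245)],z)[:,:2];print('bar end in tool xy',(t-p)@R)
E
```

```text
186.0 [190 190 191 191 189 169 114  98  95  91  92  92 131 173 186 190 190 190
 191]
[407 182  15  29 353]
slot {'n': 353, 'mean': array([578. , 219.7]), 'c': array([578.3, 219.6]), 'wh': (12, 28), 'ax': np.float64(170.6)}
ring [ 379  162   72   68 2168] [[577.14863949 219.82432668 124.        ]]
210 [229 229 227 224 214 148 119 129 131 131 131 130 130 130 132 129 117 115
 147 155 154 154 153 154]
215 [224 196 163 166 166 162 177 182 184 183 183 186 188 190 190 187 180 163
 165 155 133 138 150 151]
225 [194 194 194 193 177 167 184 190 189 189 191 195 197 198 197 192 183 167
 174 191 192 192 191 183]
235 [ 55  54  55  55  78 153 182 188 188 189 191 195 196 197 196 192 182 154
  73  50  49  46  46  48]
bar end in tool xy [[34.07072383  1.13236006]
 [23.57609993 -5.05418058]
 [23.58211943  7.5820864 ]
 [12.35959023 -5.44666375]
 [12.36779678  7.72338077]]
```

Call:
{"fn": "servo_tool", "kwargs": {
  "rows": [
    [0.06,0.77,0,0,1],
    [0.06,0.77,0,0,1],
    [0.06,0.77,0,0,1],
    [0.07,0.77,0,0.05,1],
    [0,0,0.6,0,1]
  ]
}}

```text
clock: 10.0
tcp_pos: [577.1, 222.2, 202.6]
tcp_rot: [[-0.987, 0.159, 0.003], [0.159, 0.987, 0.002], [-0.003, 0.003, -1.0]]
ft_force: [-0.0, -0.7, -2.4]
finger_gap: 13.5
finger_force: 30.0
```

Call:
{"fn": "servo_tool", "kwargs": {
  "rows": [
    [0,0,0.6,0,1],
    [0,0,0.25,0,1],
    [0,0,0,0,1]
  ]
}}

```text
clock: 10.38
tcp_pos: [576.8, 218.0, 174.9]
tcp_rot: [[-0.987, 0.163, -0.002], [0.163, 0.987, -0.001], [0.002, -0.001, -1.0]]
ft_force: [-0.1, 0.5, -1.0]
finger_gap: 13.7
finger_force: 30.0
```

```bash
python3 - <<'E'
from plant import ctrl,grab_frame
from h import *
s=ctrl.observe();print(s['clock'],s['tcp_pos'],s['ft_force'],np.degrees(np.arctan2(s['tcp_rot'][1,0],s['tcp_rot'][0,0])))
f=grab_frame('side');a=cv2.resize(f['image'][170:290,190:310],None,fx=4,fy=4)
f=grab_frame('wrist');b=cv2.resize(f['image'][140:260,280:360],None,fx=4,fy=4)
cv2.imwrite('pics/s4.png',np.hstack([a,b])[...,::-1])
E
```

```text
10.375 [576.78761734 218.02811233 174.88839373] [-0.11717999  0.50610181 -1.0341868 ] 170.63060070839018
```

View pics/s4.png

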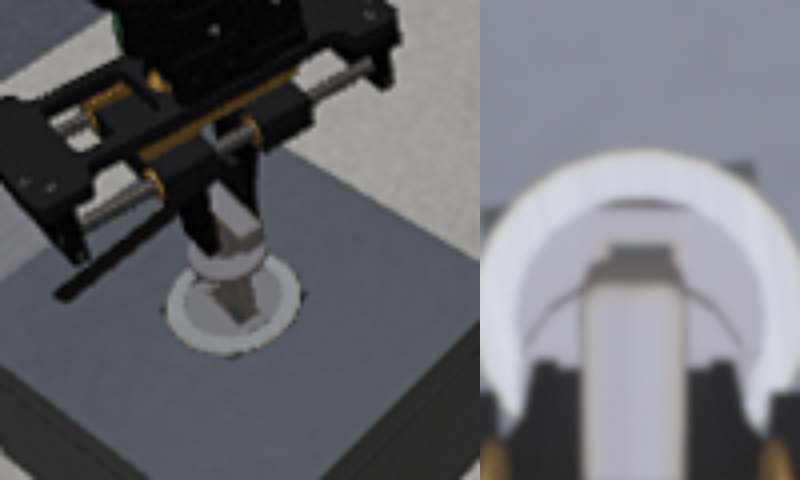

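The key sits above the slot, centred to about 1 mm. I'll nudge +y and push in gently.

Call:
{"fn": "servo_tool", "kwargs": {
  "rows": [
    [0,0.03,0,0,1],
    [0,0,0.15,0,1],
    [0,0,0.15,0,1],
    [0,0,0.15,0,1]
  ]
}}

```text
clock: 10.98
tcp_pos: [577.1, 220.2, 162.1]
tcp_rot: [[-0.987, 0.161, -0.0], [0.161, 0.987, -0.0], [0.0, -0.0, -1.0]]
ft_force: [-0.4, 0.2, -1.8]
finger_gap: 13.8
finger_force: 30.0
```

Call:
{"fn": "servo_tool", "kwargs": {
  "rows": [
    [0,0,0.2,0,1],
    [0,0,0.2,0,1],
    [0,0,0.15,0,1],
    [0,0,0.08,0,1]
  ]
}}

```text
clock: 11.48
tcp_pos: [577.1, 220.2, 143.2]
tcp_rot: [[-0.987, 0.161, -0.0], [0.161, 0.987, -0.0], [0.0, -0.0, -1.0]]
ft_force: [-0.3, -0.6, -1.5]
finger_gap: 13.5
finger_force: 30.0
```

Call:
{"fn": "servo_tool", "kwargs": {
  "rows": [
    [0,0,0.04,0,1],
    [0,0,0.03,0,1],
    [0,0,0,0,1]
  ]
}}

```text
clock: 11.85
tcp_pos: [577.2, 220.2, 141.6]
tcp_rot: [[-0.987, 0.161, 0.0], [0.161, 0.987, -0.0], [-0.0, -0.0, -1.0]]
ft_force: [-0.3, 0.7, -2.6]
finger_gap: 13.7
finger_force: 30.0
```

Press until contact.

Call:
{"fn": "servo_tool", "kwargs": {
  "rows": [
    [0,0,0.04,0,1],
    [0,0,0.03,0,1],
    [0,0,0,0,1]
  ]
}}

```text
clock: 12.22
tcp_pos: [577.3, 220.3, 140.5]
tcp_rot: [[-0.987, 0.161, 0.001], [0.161, 0.987, -0.0], [-0.001, -0.0, -1.0]]
ft_force: [-1.4, -2.6, 5.1]
finger_gap: 13.6
finger_force: 30.0
```

Contact came at the expected seated height. Turning clockwise (+yaw).

Call:
{"fn": "servo_tool", "kwargs": {
  "rows": [
    [0,0,0,0.6,1],
    [0,0,0,0.8,1],
    [0,0,0,0.8,1],
    [0,0,0,0.8,1],
    [0,0,0,0.8,1]
  ]
}}

```text
clock: 12.85
tcp_pos: [577.4, 220.6, 140.5]
tcp_rot: [[-0.768, 0.641, 0.001], [0.641, 0.768, -0.0], [-0.001, 0.001, -1.0]]
ft_force: [-1.7, -0.7, 5.0]
finger_gap: 13.8
finger_force: 30.0
```

```bash
cat > st.py <<'E'
from plant import ctrl
import numpy as np
s=ctrl.observe();print(s['clock'],s['tcp_pos'].round(1),s['ft_force'].round(1),s['wrist_torque'].round(2),s['qpos'].round(0),np.degrees(np.arctan2(s['tcp_rot'][1,0],s['tcp_rot'][0,0])))
E
python3 st.py
```

```text
12.85 [577.4 220.6 140.5] [-1.7 -0.7  5. ] [-0.13  0.16  0.13] [  4.  32. -40.  99.  23.  58.   5.] 140.13969465866222
```

Call:
{"fn": "servo_tool", "kwargs": {
  "rows": [
    [0,0,0,0.8,1],
    [0,0,0,0.8,1],
    [0,0,0,0.8,1],
    [0,0,0,0.5,1],
    [0,0,0,0,1]
  ]
}}

```text
clock: 13.48
tcp_pos: [577.7, 220.8, 140.5]
tcp_rot: [[-0.457, 0.89, 0.002], [0.89, 0.457, 0.0], [-0.0, 0.002, -1.0]]
ft_force: [-1.3, -0.9, 5.8]
finger_gap: 14.0
finger_force: 30.0
```

```bash
python3 st.py
```

```text
13.475 [577.7 220.8 140.5] [-1.3 -0.9  5.8] [-0.13  0.03  0.01] [ -0.  30. -34.  99.  20.  56. -15.] 117.17926119921167
```

Call:
{"fn": "servo_tool", "kwargs": {
  "rows": [
    [0,0,0,0.6,1],
    [0,0,0,0.6,1],
    [0,0,0,0.5,1],
    [0,0,0,0.3,1],
    [0,0,0,0.2,1]
  ]
}}

```text
clock: 14.1
tcp_pos: [578.0, 220.9, 140.5]
tcp_rot: [[-0.166, 0.986, 0.002], [0.986, 0.166, 0.001], [0.001, 0.002, -1.0]]
ft_force: [-0.8, 0.4, 6.0]
finger_gap: 13.6
finger_force: 30.0
```

```bash
python3 st.py
```

```text
14.1 [578.  220.9 140.5] [-0.8  0.4  6. ] [-0.1  -0.04  0.11] [ -3.  29. -30. 100.  17.  56. -30.] 99.56612684282467
```

Call:
{"fn": "servo_tool", "kwargs": {
  "rows": [
    [0,0,0,0.4,1],
    [0,0,0,0.3,1],
    [0,0,0,0.3,1],
    [0,0,0,0,1]
  ]
}}

```text
clock: 14.6
tcp_pos: [578.0, 221.1, 140.5]
tcp_rot: [[-0.031, 1.0, 0.003], [1.0, 0.031, 0.001], [0.0, 0.003, -1.0]]
ft_force: [-0.5, 0.6, 5.6]
finger_gap: 13.9
finger_force: 31.7
```

```bash
python3 st.py
```

```text
14.6 [578.  221.1 140.5] [-0.5  0.6  5.6] [-0.07 -0.1   0.78] [ -4.  29. -28. 100.  16.  55. -37.] 91.77916390590073
```

Torque rose to 0.78 N m, so it is at the stop. I'll confirm with a small extra turn.

Call:
{"fn": "servo_tool", "kwargs": {
  "rows": [
    [0,0,0,0.3,1],
    [0,0,0,0,1]
  ]
}}

```text
clock: 14.85
tcp_pos: [577.9, 221.4, 140.5]
tcp_rot: [[0.011, 1.0, 0.003], [1.0, -0.011, 0.001], [0.001, 0.003, -1.0]]
ft_force: [-0.4, 0.3, 4.7]
finger_gap: 14.6
finger_force: 32.3
```

```bash
python3 st.py
```

```text
14.85 [577.9 221.4 140.5] [-0.4  0.3  4.7] [ 0.04 -0.08  0.84] [ -5.  29. -28. 100.  16.  55. -39.] 89.3889819754518
```

Call:
{"fn": "servo_tool", "kwargs": {
  "rows": [
    [0,0,0,-0.35,1],
    [0,0,0,0,-1],
    [0,0,0,0,-1],
    [0,0,0,0,-1],
    [0,0,0,0,-1]
  ]
}}

```text
clock: 15.48
tcp_pos: [577.0, 220.1, 139.1]
tcp_rot: [[-0.033, 0.999, -0.0], [0.999, 0.033, -0.0], [-0.0, -0.0, -1.0]]
ft_force: [-0.8, 0.7, -0.1]
finger_gap: 46.4
finger_force: 0.0
```

Call:
{"fn": "servo_tool", "kwargs": {
  "rows": [
    [0,0,0,0,-1],
    [0,0,0,0,-1],
    [0,0,0,0,-1],
    [0,0,0,0,-1],
    [0,0,-0.3,0,-1]
  ]
}}

```text
clock: 16.1
tcp_pos: [576.7, 220.0, 148.1]
tcp_rot: [[-0.033, 0.999, -0.001], [0.999, 0.033, -0.001], [-0.001, -0.001, -1.0]]
ft_force: [0.3, -0.0, -0.2]
finger_gap: 86.0
finger_force: 0.0
```

Call:
{"fn": "servo_tool", "kwargs": {
  "rows": [
    [0,0,-0.8,0,-1],
    [0,0,-0.9,0,-1],
    [0,0,-0.9,0,-1],
    [0,0,-0.9,0,-1],
    [0,0,0,0,-1]
  ]
}}

```text
clock: 16.73
tcp_pos: [578.3, 221.2, 256.5]
tcp_rot: [[-0.033, 0.999, 0.005], [0.999, 0.033, 0.002], [0.002, 0.005, -1.0]]
ft_force: [-0.8, 0.2, 0.3]
finger_gap: 87.0
finger_force: 0.0
```

```bash
python3 - <<'E'
import st
from plant import grab_frame
from h import *
f=grab_frame('side');a=cv2.resize(f['image'][170:290,190:310],None,fx=4,fy=4)
f=grab_frame('wrist');b=cv2.resize(f['image'][120:280,260:380],None,fx=2.6667,fy=3)
cv2.imwrite('pics/s5.png',np.hstack([a,b])[...,::-1])
W=cloud(f);m=(abs(W[...,2]-168)<5)&(np.hypot(W[...,0]-578,W[...,1]-220)<50);print(blob(f,m,168),np.percentile(W[m][:,2],[10,50,90]))
E
```

```text
16.725 [578.3 221.2 256.5] [-0.8  0.2  0.3] [-0.02 -0.13  0.  ] [ -3.  23. -30.  92.  12.  68. -33.] 91.9186264305401
{'n': 953, 'mean': array([579., 223.]), 'c': array([579.1, 221.9]), 'wh': (14, 63), 'ax': np.float64(97.8)} [166.35328044 167.71889978 168.69170705]
```

View pics/s5.png

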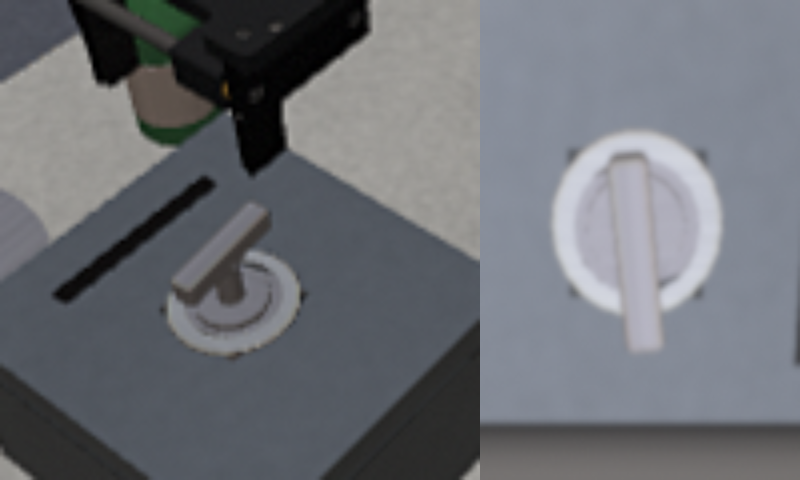

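The key stands fully seated: its handle top is at 168 mm, as expected. It has turned about 73° to the stop and is released, and the gripper is clear of it.

```bash
python3 -c "
from plant import job;print(job.hand_in())"
```

```text
the job is handed in; nothing more can be done
None
```

The T-bar key is fully seated in the lock, turned clockwise to the stop (about 73°) and released; the disc key was left alone in the rack, and the job was handed in at about 17 s, with no verdict returned.

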